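# Proof-pull a moulded link on the bench pull gauge

### The arm

A 6-joint arm with a two-finger parallel gripper is mounted at the origin on a cart in front of the work surface, level with it; the furniture and walls round the work are solid. World frame = base frame: x ahead of the robot, y to its left, z up, the work surface at z = 0. Lengths are in m, angles in rad, forces in N, time in s.
With the tool pointing down it reaches from about 0.225 to 0.875 m from the base axis. Payload 3.4 kg.
Tool frame: the origin (TCP) lies between the finger pads; the fingertips stand 17 mm ahead of it and the grasp point (between the pads) lies 2 mm behind it (bot.finger_overhang is the z of the fingertips in the tool frame, in m); z points along the fingers, y is the line along which they close (so a half turn about z gives the same grasp; the last joint's range is limited). The gripper opens to 85 mm and grips with 20 to 120 N. Pads are 22 mm wide; open, the fingers measure 114 mm over their backs; the gripper's body (76 mm by 85 mm) begins 54 mm behind the grasp point. The pads swing forward as they close: fully open they stand 13 mm farther back than shut.
Start: joints at [1.11, 0.276, 1.505, -0, 1.361, -0.121], TCP at [0.192, 0.542, 0.248] pointing down, gripper open.
Joint ranges: [-2.89, 2.89], [-0.75, 2.08], [0.22, 2.7], [-1.18, 4.32], [0.11, 2.71], [-2.7, 2.7]. Speed limits (rad/s): [2.57, 2.57, 3.14, 3.14, 3.14, 3.14].

### API

Orientations are given as a unit quaternion [x, y, z, w].
In Python, from rig import bot gives the robot as it stands.
- The arm moves only by the tool step_arm, never from a script. Its argument "series" is one flat list of numbers, 7 for each row, row after row: the closure, from 0 (fully open) to 1 (shut), then the shift along the tool's x, y, z scaled (see below), then the turn, a rotation vector about the tool's x, y, z scaled (see below). A call has 1 to 5 rows; each row shifts and turns the commanded pose from where the row before left it, along the tool's axes as they then stand; what a row does not reach is not made up. The controller multiplies each number of a shift by 75 cm and each number of a turn by 90 degrees. A row lasts 1/10 s, in which the tool goes at most 50 mm and 8.59 degrees, less where a joint would pass 70% of its speed; a pose out of reach is approached as far as the arm can. A call with a number of a shift or a turn outside -1 to 1 is refused whole. A call with a gripper value outside its range is refused whole. The fingers move at their own pace and stop on an object; "force" is the grip in N (left out, the last holds). Time passes only in rows, so rows that do not move let the fingers close. It gives the time, the measured TCP pose, the force, the opening and the grip force at its end, in the units of the state.
- bot.get_state(): the state, without advancing time (a new reading comes with each control period).
- bot.capture(name): name is "side" or "top" or "wrist"; returns a dict with "image" (384x512x3 uint8, blue, green, red), "z_map" (384x512 float32, m along the optical axis (not along the pixel's ray), 0 where there is no reading), "fx", "fy", "cx", "cy" (pixels), "T" (4x4, takes a point from camera to world coordinates). Camera axes: x right, y down, z forward; pixel columns grow to the right and rows downward; lengths in m; the calibration is good to about 2 mm. A picture is of the moment at which its call begins.
- bot.finish_job(): hands the job in; it is judged then, once.
Trained networks look in a picture, given as the dict that the camera call returned (one of the last four; its "shot" number tells which), for a name from the list of things; names that differ only in an ending like _2 or _b are one class to them, and where a whole thing is asked for, a point or a joint stands for the part that bears it (a point fixed in the world has none). Each returns a list of dicts, best first, with "conf" (0 to 1); they miss things now and then, are a little off and sometimes report something else, mostly with a low value. They report only what shows in the picture. A call takes as long as a camera call.
- bot.masks_of(picture, label): "region" (384x512 bool, what is visible of it) and "location" ([column, row] in pixels, amid what is visible of it).
The state is a dict: "time": time; "joints": joint angles; "qd": joint speeds; "joint_torque": joint torques, N m; "tool_pos": TCP position; "orientation": TCP orientation; "contact_force": force on the tool from outside, world axes, zero at the start; "moment": the same for the moment, N m; "width": opening from 0.0 (shut) to 1.0 (fully open); "finger_force": force on a finger pad.
Only numpy, scipy, OpenCV 4.12 (cv2) and the standard library are available. Lean on these libraries where they do the work, as an engineer would, in place of code of your own. Each camera call takes 0.05 s, during which the arm holds its last target. There are 200 camera calls.

### The job

Clear the tested link out of the pull gauge into the tote. Then take the whole link (a head at both ends) from the moulding machine's catch tray, lay it in the gauge's claw, pull on it until the drag pointer stands level with the brass index, not past it, and ease the claw gently all the way home without letting it snap back. Lay this link in the tote too, and leave the short shot, the index and everything else where they are.

Things in the scene. Friction and masses are not known exactly. Their poses are not given: they have to be found in the camera images.
- machine: Grey bench moulding machine, fixed, at the left of the desk. Origin on the desk; x axis into the machine (away from the robot), z up. Housing x 60 to 175 mm, y +-80 mm, 290 mm high. In front of it a steel catch tray slopes down towards the robot under a visor (see tray_foot, visor_edge); below the tray a plinth x -50 to 60 mm, 40 mm high.
- tray_foot (a point): Middle of the foot of the tray's upper face, 55 mm above the desk, x -72 mm in the machine frame; axes as the machine's. The face rises 25 degrees towards +x for 150 mm, 156 mm wide inside. Lip at the foot 16 mm high (square to the slope), side edges 10 mm, a rib at y = 0 (5 mm high, 6 wide) parts two lanes with middles at y +36 and -36 mm.
- visor_edge (a point): Middle of the lower front edge of the visor, a level plate 6 mm thick and 164 mm wide over the upper part of the tray, x -12 to 60 mm and underside z 175 mm in the machine frame; side cheeks below it at y +-80 mm. The hand has to lean back (towards -x) some 25 degrees to get in, and a part has to be drawn out towards -x before it is raised.
- link: The untested whole link in the tray: black moulded bar 130 mm long, 16 thick, a head at each end (28 mm long, 36 wide), between them a straight waist 74 mm long and 16 wide; about 70 g. Origin: middle of its underside; x along it, y across, z out of its upper face. Both ends alike. Starts flat on the sloping tray in either lane, x pointing up the slope, lower end against the lip.
- short_shot: The faulty link in the other lane: the same moulding with one head only (the lower end, against the lip); its waist stops 22 mm up the slope from its origin, which lies 65 mm from the headed end. It stays in the tray.
- old_link: The tested link, the same in shape, size and axes as link. It starts lying level on the gauge's bed along the gauge's x axis, one head in the claw's pocket (origin 47 to 55 mm from the claw's towards -x), and has to make room first.
- gauge: Bench pull gauge, fixed, in the middle or at the right of the desk. Origin on the desk; x along the gauge, pull towards -x (towards the robot). Base plate x -85 to 215, y +-45, z 10 mm. White bed x -80 to 80, y +-20, top z 36 mm: the link lies and slides on it. Spring housing x 94 to 210, y +-26, top z 66 mm with a scale (lines 5 mm apart), pointers to z 80 mm.
- claw_home (a point): Fixed point of the gauge (x 49, z 36 mm in its frame, axes the same): where pull_claw is when fully home. The claw can be drawn out 58 mm towards -x. The spring pulls it home with 2.6 N at home plus 2.2 N for each 10 mm, so it snaps back if the link is let go while drawn out.
- pull_claw: Steel claw. Origin: middle of its pocket, on the bed; axes as the gauge. Pocket for one head, open above, 38 mm long (x), 44 wide; in front two shoulders (x -31 to -19 mm) leave a slot 22 mm wide for the waist; claw 58 mm wide, its top 21 mm above the bed. Link origin is 51 mm from the claw's towards -x when its head is mid-pocket, 56 mm when pulled tight.
- drag_tip (a point): Tip of the dark drag pointer on the scale, at x 175 to 185.5 mm in the gauge frame at the start. The claw pushes it towards -x, one to one, once it has come out by (185.5 mm - start x); when the claw goes back it stays at the furthest point reached, held by light friction.
- index_tip (a point): Tip of the brass index clamped at the +y edge of the scale, at x 141 to 162 mm in the gauge frame: the load to reach. Drag pointer and index are level when both have the same x in the gauge frame (tips differ a little in y and z).
- tote: Grey open tote, 160 mm (x) by 92 mm (y), 55 mm high, walls and floor 4 mm, loose. Both links go in, along its x axis, beside or on top of each other. Origin: middle of its underside. It stands beside the gauge, at the right or in the middle of the desk.
- tin: Bystander: round lidded tin, 50 mm across, 20 mm high, lying in front of the machine. Near it, left of the desk (world x 0.43 to 0.58, y 0.27 to 0.42 m), a blue stand rises to 0.48 m: go round it.
- tester: Bystander: black battery tester, 62 x 47 x 42 mm, on top of the machine.
- brush: Bystander: black brush 150 mm long, 10 mm high, lying along the right edge of the desk; beyond that edge, at world y -0.31 m, stands an upright panel 0.46 m high.
- driver: Bystander: fine screwdriver 92 mm long, 9 mm thick, lying between gauge or tote and the machine's side of the desk.
- oiler: Bystander: oil pots on a plate, 82 x 42 x 23 mm, behind the tote.
- reel: Bystander: yellow tape reel, 80 mm across, 48 mm high, behind the tote.

How it is judged:
On the way, in this order (a step that is already met when the one before it is completed fails the run):
1. the tested link lies in the tote (x of old_link in the frame of tote between -0.03 and 0.03 m and y of old_link in the frame of tote between -0.042 and 0.042 m and z of old_link in the frame of tote between 0 and 0.03 m), for 0.1 s.
2. the link lies flat in the gauge, one head in the claw's pocket (x of link in the frame of pull_claw between -0.062 and -0.04 m and y of link in the frame of pull_claw between -0.01 and 0.01 m and z of link in the frame of pull_claw between -0.005 and 0.006 m and angle between the x axis of link and the x axis of gauge, either way round below 0.2 rad), for 0.1 s.
3. the claw is drawn out through the link until the drag pointer stands level with the index (within 4 mm) (x of drag_tip in the frame of index_tip between -0.004 and 0.004 m and x of pull_claw in the frame of gauge below 0.032 m and contact force between link and pull_claw above 4 N), for 0.2 s.
4. the claw is back home (within 4 mm) (x of pull_claw in the frame of gauge above 0.045 m), for 0.1 s.
At the end, for the whole second after the job is handed in: Both links lie in the tote (wholly between its walls, not more than 0.4 rad out of level, beside or on top of each other) and at rest, the claw is home within 4 mm, and the drag pointer stands within 4 mm of the index (x of drag_tip in the frame of index_tip between -0.004 and 0.004 m and x of pull_claw in the frame of gauge above 0.045 m and x of link in the frame of tote between -0.03 and 0.03 m and y of link in the frame of tote between -0.042 and 0.042 m and z of link in the frame of tote between 0 and 0.036 m and x of old_link in the frame of tote between -0.03 and 0.03 m and y of old_link in the frame of tote between -0.042 and 0.042 m and z of old_link in the frame of tote between 0 and 0.036 m and angle between the z axis of each of link, old_link and the z axis of tote, either way round below 0.4 rad and linear speed of each of link, old_link below 0.02 m/s and angle between tote's own z axis and vertical below 0.1 rad); the robot touches nothing.
It fails at once if the claw moves faster than 0.3 m/s, as when it snaps back (linear speed of pull_claw above 0.3 m/s).
It fails at once if the brass index is shifted by more than 3 mm (distance of index_tip from where it was at the start of the episode above 0.003 m).
It fails at once if the short shot is moved by more than 15 mm (distance of short_shot from where it was at the start of the episode above 0.015 m).
It fails at once if the tote is pushed more than 25 mm (distance of tote from where it was at the start of the episode above 0.025 m).
It fails at once if a bystander (tin, tester, brush, screwdriver, oil pots, reel) is moved by more than 20 mm (distance of any of tin, tester, brush, driver, oiler, reel from where it was at the start of the episode above 0.02 m).
It also fails if it takes over 64 s, if anything falls off the work surface, if the arm or the gripper's body presses on something with over 40 N, if the wrist force passes 120 N, or if a joint passes its speed limit or range.

## Working session

There is one attempt and no reset: what is moved stays moved. The work goes in short steps, Python scripts to look and compute and a tool call to move; the robot and the scene stay as the last step left them, time stands still between calls to the robot, and variables do not carry over. Pictures are saved under pics/ and viewed, at most 10 in all, crops included, and the job is handed in when it is done.

Besides the shell and the picture viewer there is one more tool, called after ">>>" as a command line: name --argument value ..., lists and objects as JSON in quotes. step_arm: Moves the arm, as the interface text tells. Its arguments: {"type":"object","properties":{"series":{"type":"array","items":{"type":"number","minimum":-1,"maximum":1}},"force":{"type":"number"}},"required":["series"]}

```bash
ls; mkdir -p pics; cat > h.py <<'E'
import numpy as np, cv2
from scipy.spatial.transform import Rotation as R
from rig import bot
np.set_printoptions(precision=4,suppress=True)
def pts(c,m):
    v,u=np.nonzero(m&(c['z_map']>0)); z=c['z_map'][v,u]
    P=np.c_[(u-c['cx'])/c['fx']*z,(v-c['cy'])/c['fy']*z,z,np.ones(len(z))]
    return (P@np.array(c['T']).T)[:,:3]
E
python3 - <<'E'
from h import *
s=bot.get_state(); print({k:np.round(v,3) for k,v in s.items()})
ims=[]
for n in('top','side'):
    c=bot.capture(n); ims.append(c['image']); print(n,c['fx'],c['cx'],c['cy'],np.array(c['T']))
    np.savez(n+'.npz',**{k:v for k,v in c.items()})
    for l in ['machine','link','short_shot','old_link','gauge','pull_claw','drag_tip','index_tip','tote','tray_foot','visor_edge','claw_home','driver','oiler','reel','tin','brush']:
        for d in bot.masks_of(c,l)[:2]:
            p=pts(c,d['region']); 
            if len(p): print(l,round(d['conf'],2),np.round(d['location']),len(p),'med',np.median(p,0),'lo',np.percentile(p,2,axis=0),'hi',np.percentile(p,98,axis=0))
for n,i in zip(('top','side'),ims): cv2.imwrite(f'pics/{n}0.png',cv2.resize(i,(800,600)))
E
```

```text
pics
{'time': np.float64(0.0), 'joints': array([ 1.11 ,  0.277,  1.506, -0.   ,  1.361, -0.121]), 'qd': array([-0.   ,  0.002,  0.001, -0.001, -0.002,  0.002]), 'joint_torque': array([ -0.001, -41.68 , -24.58 ,  -0.   ,   0.011,  -0.   ]), 'tool_pos': array([0.191, 0.542, 0.247]), 'orientation': array([ 0.169,  0.986, -0.001, -0.   ]), 'contact_force': array([0.212, 0.225, 0.026]), 'moment': array([ 0.056, -0.041,  0.029]), 'finger_force': np.float64(0.0), 'width': np.float64(0.999)}
top 462.9958200590049 255.19297860273477 192.43324675217218 [[ 0.0274 -0.9847  0.1721  0.4321]
 [-0.9996 -0.0258  0.0113 -0.0553]
 [-0.0067 -0.1724 -0.985   1.2416]
 [ 0.      0.      0.      1.    ]]
machine 0.7 [190. 157.] 6781 med [0.6865 0.1179 0.184 ] lo [0.5645 0.0317 0.0592] hi [0.7943 0.1915 0.2933]
link 0.66 [211. 208.] 320 med [0.5906 0.0683 0.0824] lo [0.5628 0.0507 0.0676] hi [0.637  0.0835 0.1079]
short_shot 0.79 [181. 211.] 307 med [0.5831 0.1438 0.082 ] lo [0.5583 0.1258 0.0677] hi [0.6323 0.1594 0.1062]
old_link 0.84 [263. 258.] 498 med [ 0.4672 -0.0552  0.0517] lo [ 0.4134 -0.0798  0.034
[... 4049 characters left out ...]
4  0.0044] hi [ 0.6369 -0.1262  0.0229]
oiler 0.37 [235. 245.] 391 med [ 0.5295 -0.0435  0.0538] lo [ 0.4936 -0.077   0.0382] hi [ 0.5632 -0.0189  0.0582]
reel 0.61 [295. 219.] 694 med [ 0.6899 -0.1598  0.0318] lo [ 0.6691 -0.1938  0.0002] hi [ 0.7373 -0.1204  0.0461]
reel 0.41 [202. 161.] 8557 med [0.6878 0.0942 0.1799] lo [0.5613 0.0305 0.0099] hi [0.7983 0.191  0.2899]
tin 0.54 [188. 243.] 310 med [0.5237 0.0725 0.0182] lo [ 0.5039  0.0525 -0.0001] hi [0.5492 0.0994 0.0214]
tin 0.45 [206. 197.] 496 med [0.622  0.0687 0.094 ] lo [0.563  0.0514 0.069 ] hi [0.6767 0.0894 0.1219]
brush 0.74 [311. 300.] 294 med [ 0.4778 -0.2605  0.0085] lo [ 0.4203 -0.2666 -0.0009] hi [ 0.5633 -0.2525  0.0111]
```

View pics/top0.png

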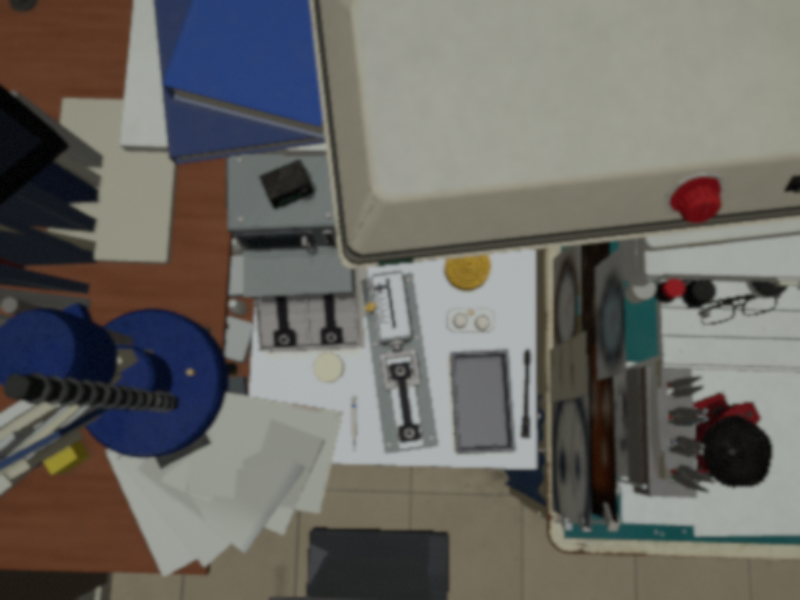

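View pics/side0.png

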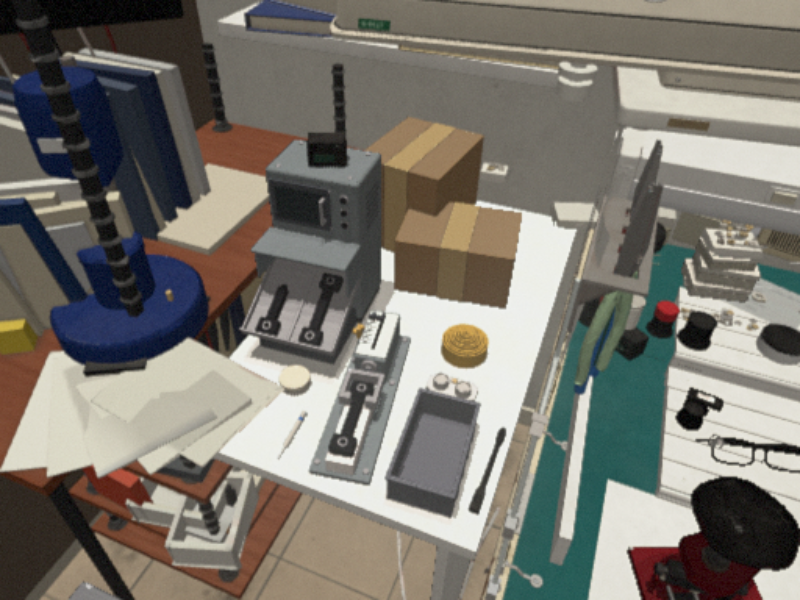

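```bash
cat >> h.py <<'E'
def rect(P):
    (c,(w,h),a)=cv2.minAreaRect((P[:,:2]*1000).astype(np.float32))
    if w<h: w,h,a=h,w,a-90
    a=(a+90)%180-90
    return np.round(np.r_[c,w,h,a],1)
def plan(p,Rt,n,s=None,start=None):
    """rows (tool axes, scaled) from current (or start) pose to p,Rt in n rows"""
    if start is None:
        s=bot.get_state(); start=(np.array(s['tool_pos']),R.from_quat(s['orientation']))
    p0,R0=start; rv=(R0.inv()*Rt).as_rotvec()
    d=[]
    for i in range(n):
        Ri=R0*R.from_rotvec(rv*i/n)
        d.append(np.r_[Ri.inv().apply((np.array(p)-p0)/n)/.75, rv/n/(np.pi/2)])
    print('max mm/row %.1f deg/row %.2f'%(np.linalg.norm((np.array(p)-p0)/n)*1e3,np.degrees(np.linalg.norm(rv))/n)); print(np.round(d,3)); return np.array(p),Rt
def down(yaw,lean=0):
    """tool down, y along world y turned by yaw deg, leaning back by lean deg"""
    return R.from_euler('z',yaw,degrees=True)*R.from_euler('y',-lean,degrees=True)*R.from_quat([0,1,0,0])
E
python3 - <<'E'
from h import *
for n in('top','side'):
    c=bot.capture(n)
    def best(l):
        d=bot.masks_of(c,l); return pts(c,d[0]['region']) if d else np.zeros((0,3))
    P=best('old_link'); P=P[(P[:,2]>.045)]; print(n,'old',rect(P),np.median(P[:,2]))
    P=best('tote'); Q=P[(P[:,2]>.045)]; print('tote rim',rect(Q),np.median(Q[:,2]),'all',rect(P))
    P=best('gauge'); Q=P[(P[:,2]>.058)]; print('housing',rect(Q),np.median(Q[:,2]),'all',rect(P))
    Q=P[(P[:,2]>.004)&(P[:,2]<.016)]; print('plate',rect(Q))
    P=best('pull_claw'); P=P[(P[:,2]>.05)]; print('claw',rect(P))
    P=best('link'); print('link',rect(P))
    P=best('machine'); P=P[P[:,2]>.28]; 
    if len(P):print('housing m',rect(P))
    # tray plane fit
c=dict(np.load('top.npz'));P=pts(c,np.ones((384,512),bool))
h=P[(P[:,0]<.8)&(abs(P[:,1])<.35)&(P[:,2]>.3)];print('high stuff',len(h),h.min(0) if len(h) else '',h.max(0) if len(h) else '')
plan([.30,.25,.30],down(-8),7)
plan([.42,-.05,.30],down(7),8,start=(np.array([.30,.25,.30]),down(-8)))
E
```

```text
top old [ 707.1 -157.6   28.9   28.1  -12.7] 0.04675852477514175
tote rim [ 478.3 -182.4  165.6   96.3    4. ] 0.0542523301820631 all [ 477.5 -186.9  168.1  105.     4.5]
housing [591.6 -28.3 191.1  68.8  10.8] 0.06691987893494278 all [543.9 -44.1 299.3  90.4   9.8]
plate [543.8 -44.1 299.2  90.4   9.6]
claw [528.9 -46.4  62.5  57.7   8.8]
link [ 494.3 -261.2  142.    12.3   -0.4]
side old [472.1 -54.1 128.2  36.2   9.9] 0.050989026675080595
tote rim [ 477.5 -181.2  167.5   96.1    4.3] 0.053632403056321054 all [ 501.6 -173.8  216.8  108.9    4.5]
housing [590.7 -26.1 187.5  68.5   9.5] 0.06621007058988593 all [573.6 -30.5 365.3 106.9  10.1]
plate [542.9 -42.6 301.   90.2   9.7]
claw [531.2 -44.4  73.   59.   10.1]
link [619.6  69.8 116.8  34.    4.3]
housing m [749.4 118.1 159.6 114.7 -85.3]
high stuff 63606 [ 0.3166 -0.35    0.3   ] [0.8    0.35   0.6893]
max mm/row 45.1 deg/row 1.64
[[-0.038 -0.046 -0.01   0.     0.    -0.018]
 [-0.037 -0.047 -0.01   0.     0.    -0.018]
 [-0.035 -0.048 -0.01   0.     0.    -0.018]
 [-0.034 -0.049 -0.01   0.     0.    -0.018]
 [-0.033 -0.05  -0.01   0.     0.    -0.018]
 [-0.031 -0.051 -0.01   0.     0.    -0.018]
 [-0.03  -0.051 -0.01   0.     0.    -0.018]]
max mm/row 40.4 deg/row 1.88
[[-0.027 -0.047  0.     0.     0.    -0.021]
 [-0.025 -0.048  0.     0.     0.    -0.021]
 [-0.024 -0.048  0.     0.     0.    -0.021]
 [-0.022 -0.049  0.     0.     0.    -0.021]
 [-0.02  -0.05   0.     0.     0.    -0.021]
 [-0.019 -0.05   0.     0.     0.    -0.021]
 [-0.017 -0.051  0.     0.     0.    -0.021]
 [-0.015 -0.052  0.     0.     0.    -0.021]]
```

>>> step_arm --series '[0, -0.038, -0.046, -0.01, 0, 0, -0.018, 0, -0.037, -0.047, -0.01, 0, 0, -0.018, 0, -0.035, -0.048, -0.01, 0, 0, -0.018, 0, -0.034, -0.049, -0.01, 0, 0, -0.018, 0, -0.033, -0.05, -0.01, 0, 0, -0.018]'

```text
time: 3.0
tool_pos: [0.2691, 0.3305, 0.2862]
orientation: [0.098, 0.995, 0.0, 0.0]
contact_force: [0.5, -0.4, 1.1]
width: 1.0
finger_force: 0.0
```

>>> step_arm --series '[0, -0.031, -0.051, -0.01, 0, 0, -0.018, 0, -0.03, -0.051, -0.01, 0, 0, -0.018, 0, -0.027, -0.047, 0, 0, 0, -0.025, 0, -0.025, -0.048, 0, 0, 0, -0.025, 0, -0.024, -0.048, 0, 0, 0, -0.025]'

```text
time: 3.5
tool_pos: [0.3457, 0.1343, 0.3012]
orientation: [0.011, 1.0, 0.0, 0.001]
contact_force: [0.9, 0.7, 0.1]
width: 1.001
finger_force: 0.0
```

>>> step_arm --series '[0.2, -0.022, -0.049, 0, 0, 0, -0.025, 0.4, -0.02, -0.05, 0, 0, 0, -0.025, 0.4, -0.019, -0.05, 0, 0, 0, -0.025, 0.4, -0.017, -0.051, 0, 0, 0, -0.025, 0.4, -0.015, -0.052, 0, 0, 0, -0.025]'

```text
time: 4.0
tool_pos: [0.4259, -0.0509, 0.301]
orientation: [-0.087, 0.996, 0.0, 0.0]
contact_force: [1.1, 0.4, 0.6]
width: 0.603
finger_force: 0.0
```

>>> step_arm --series '[0.4, -0.05, 0, 0, 0, 0, 0, 0.4, 0, 0, 0, 0, 0, 0]'

```text
time: 4.2
tool_pos: [0.4664, -0.0444, 0.3004]
orientation: [-0.085, 0.996, 0.0, 0.001]
contact_force: [-0.1, 0.1, 1.1]
width: 0.602
finger_force: 0.0
```

```bash
python3 - <<'E'
from h import *
s=bot.get_state(); print(s['time'],s['tool_pos'],s['orientation'],s['width'],s['contact_force'])
print('tool y yaw',R.from_quat(s['orientation']).apply([0,1,0]))
c=bot.capture('wrist'); print(np.array(c['T']),c['fx']); cv2.imwrite('pics/w0.png',c['image'])
for l in ['old_link','pull_claw','drag_tip','index_tip','gauge']:
    for d in bot.masks_of(c,l)[:2]:
        P=pts(c,d['region']); 
        if len(P): print(l,round(d['conf'],2),d['location'],len(P),np.median(P,0),rect(P))
        if l=='old_link': print(rect(P[P[:,2]>.045]))
c=dict(np.load('top.npz'));P=pts(c,np.ones((384,512),bool))
h=P[(P[:,0]<.8)&(P[:,1]<.22)&(P[:,1]>-.3)&(P[:,2]>.3)];print('high stuff',len(h),h.min(0) if len(h) else '',h.max(0) if len(h) else '')
plan([.472,-.0545,.15],down(9.7),4)
plan([.472,-.0545,.057],down(9.7),4,start=(np.array([.472,-.0545,.15]),down(9.7)))
E
```

```text
4.2 [ 0.4664 -0.0444  0.3004] [-0.0846  0.9964  0.0002  0.0013] 0.6020949419547087 [-0.1244  0.0713  1.0623]
tool y yaw [-0.1686  0.9857  0.0002]
[[-0.1703  0.9345  0.3126  0.3868]
 [ 0.9854  0.161   0.0553 -0.0595]
 [ 0.0013  0.3174 -0.9483  0.4251]
 [ 0.      0.      0.      1.    ]] 319.70712812789486
old_link 0.82 [244.3, 154.0] 2071 [ 0.4637 -0.0582  0.051 ] [473.5 -57.7 128.3  34.1  10.5]
[473.5 -57.7 128.3  34.1  10.5]
pull_claw 0.56 [244.7, 209.3] 1209 [ 0.5368 -0.043   0.0557] [583.8 -38.4 175.9  57.7  10.1]
drag_tip 0.59 [257.6, 306.0] 149 [ 0.657  -0.014   0.0748] [657.8 -15.   25.    9.4 -72.4]
drag_tip 0.26 [308.6, 290.1] 5733 [0.6131 0.0597 0.0743] [605.4  99.5 349.2 183.8  10.5]
index_tip 0.68 [272.7, 279.6] 164 [0.6235 0.0017 0.0668] [643.8   5.7  50.   17.5   7.8]
gauge 0.75 [247.1, 211.7] 12025 [ 0.5444 -0.0417  0.0346] [568.2 -42.  349.1  94.    9.8]
high stuff 44738 [ 0.5857 -0.3     0.301 ] [0.8    0.2199 0.6893]
max mm/row 38.0 deg/row 0.06
[[-0.003 -0.005  0.05   0.    -0.     0.001]
 [-0.003 -0.005  0.05   0.    -0.     0.001]
 [-0.003 -0.005  0.05   0.    -0.     0.001]
 [-0.003 -0.005  0.05   0.    -0.     0.001]]
max mm/row 23.2 deg/row 0.00
[[0.    0.    0.031 0.    0.    0.   ]
 [0.    0.    0.031 0.    0.    0.   ]
 [0.    0.    0.031 0.    0.    0.   ]
 [0.    0.    0.031 0.    0.    0.   ]]
```

View pics/w0.png

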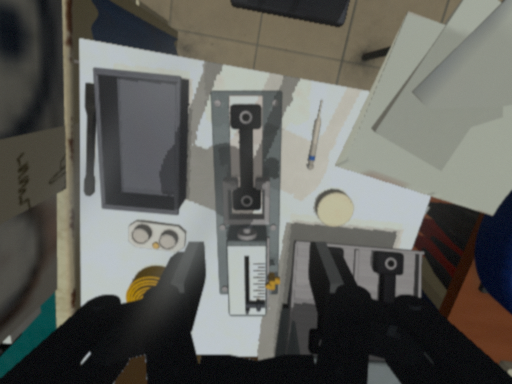

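>>> step_arm --series '[0.4, -0.003, -0.005, 0.05, 0, 0, 0, 0.4, -0.003, -0.005, 0.05, 0, 0, 0, 0.4, -0.003, -0.005, 0.05, 0, 0, 0, 0.4, -0.001, -0.002, 0.05, 0, 0, 0, 0.4, 0, 0, 0.05, 0, 0, 0]'

```text
time: 5.0
tool_pos: [0.4719, -0.0537, 0.1126]
orientation: [-0.086, 0.996, -0.0, 0.001]
contact_force: [0.6, 0.2, -0.1]
width: 0.601
finger_force: 0.0
```

>>> step_arm --series '[0.4, 0, 0, 0.04, 0, 0, 0, 0.4, 0, 0, 0.025, 0, 0, 0, 0.4, 0, 0, 0.009, 0, 0, 0, 0.4, 0, 0, 0, 0, 0, 0]'

```text
time: 5.4
tool_pos: [0.4715, -0.0536, 0.0576]
orientation: [-0.086, 0.996, 0.0, -0.001]
contact_force: [0.0, 0.8, -0.1]
width: 0.602
finger_force: 0.0
```

```bash
python3 - <<'E'
from h import *
s=bot.get_state(); print(s['time'],s['tool_pos'],s['contact_force'])
c=dict(np.load('top.npz'));P=pts(c,np.ones((384,512),bool))
h=P[(P[:,0]<.9)&(P[:,1]<.22)&(P[:,1]>-.3)&(P[:,2]>.3)]
print(np.histogram(h[:,2],8)); g=h[h[:,2]>.31]; print(np.percentile(g,[0,1,5,50],axis=0))
c=dict(np.load('side.npz'));P=pts(c,np.ones((384,512),bool))
# visor / tray in machine frame
O=np.array([.6323,.1085,0]); M=R.from_euler('z',4.7,degrees=True); Q=M.inv().apply(P-O)
m=(abs(Q[:,1])<.07)&(Q[:,0]>0.0)&(Q[:,0]<.05)&(Q[:,2]>.165)&(Q[:,2]<.2); v=Q[(abs(Q[:,1])<.07)&(Q[:,2]>.176)&(Q[:,2]<.188)&(Q[:,0]<.1)&(Q[:,0]>-.05)]
print('visor',len(v),v.min(0),v.max(0),np.median(v[:,2]),rect(v))
t=Q[(abs(abs(Q[:,1])-.06)<.009)&(Q[:,0]>-.06)&(Q[:,0]<-.02)&(Q[:,2]<.12)&(Q[:,2]>.04)]
print('tray z-(plane)',np.median(t[:,2]-(.055+np.tan(np.radians(25))*(t[:,0]+.072))))
E
```

```text
5.4 [ 0.4715 -0.0536  0.0576] [ 0.0107  0.787  -0.1419]
(array([  671,     0,     0,   583,  3378,  8959,  7233, 27990]), array([0.301 , 0.3495, 0.3981, 0.4466, 0.4952, 0.5437, 0.5923, 0.6408,
       0.6893]))
[[ 0.5857 -0.3     0.3104]
 [ 0.5953 -0.2959  0.3332]
 [ 0.6109 -0.279   0.5121]
 [ 0.7197 -0.09    0.652 ]]
visor 1102 [-0.011  -0.0699  0.1762] [0.0666 0.0699 0.188 ] 0.18028199723720467 [ 27.7   0.  139.8  77.3  89.6]
tray z-(plane) -0.0018198500137068113
```

>>> step_arm --series '[1, 0, 0, 0, 0, 0, 0, 1, 0, 0, 0, 0, 0, 0, 1, 0, 0, 0, 0, 0, 0, 1, 0, 0, 0, 0, 0, 0, 1, 0, 0, 0, 0, 0, 0]' --force 50

```text
time: 5.9
tool_pos: [0.4731, -0.0543, 0.0592]
orientation: [-0.086, 0.996, -0.0, 0.001]
contact_force: [-0.3, 0.6, 7.9]
width: 0.171
finger_force: 50.3
```

>>> step_arm --series '[1, 0, 0, -0.01, 0, 0, 0, 1, 0, 0, -0.03, 0, 0, 0, 1, 0, 0, -0.04, 0, 0, 0, 1, 0, 0, -0.04, 0, 0, 0, 1, 0, 0, 0, 0, 0, 0]'

```text
time: 6.4
tool_pos: [0.475, -0.0548, 0.1521]
orientation: [-0.086, 0.996, -0.002, 0.004]
contact_force: [-0.6, -0.8, -0.2]
width: 0.169
finger_force: 49.5
```

```bash
python3 - <<'E'
from h import *
s=bot.get_state(); print(s['time'],s['tool_pos'],s['contact_force'],s['width'])
c=bot.capture('side')
d=bot.masks_of(c,'old_link')
for e in d[:2]:
    P=pts(c,e['region']); print(e['conf'],rect(P),P.min(0),P.max(0))
a=(np.array([.478,-.182,.145]),down(4.2))
plan(*a,4)
plan([.478,-.182,.03],down(4.2),4,start=a)
E
```

```text
6.4 [ 0.475  -0.0548  0.1521] [-0.5577 -0.7609 -0.2085] 0.16891311245911408
0.95 [527.  -19.7 255.4  69.7  30. ] [ 0.4081 -0.0802 -0.0017] [0.6407 0.0387 0.2053]
max mm/row 32.0 deg/row 1.42
[[ 0.005 -0.042  0.001 -0.     0.     0.016]
 [ 0.004 -0.042  0.001 -0.     0.     0.016]
 [ 0.003 -0.043  0.001 -0.     0.     0.016]
 [ 0.002 -0.043  0.001 -0.     0.     0.016]]
max mm/row 28.7 deg/row 0.00
[[0.    0.    0.038 0.    0.    0.   ]
 [0.    0.    0.038 0.    0.    0.   ]
 [0.    0.    0.038 0.    0.    0.   ]
 [0.    0.    0.038 0.    0.    0.   ]]
```

>>> step_arm --series '[1, 0.005, -0.042, 0.001, 0, 0, 0.016, 1, 0.004, -0.042, 0.001, 0, 0, 0.016, 1, 0.003, -0.043, 0.001, 0, 0, 0.016, 1, 0.002, -0.043, 0.001, 0, 0, 0.016, 1, 0, 0, 0, 0, 0, 0]'

```text
time: 7.0
tool_pos: [0.4787, -0.1852, 0.1433]
orientation: [-0.034, 0.999, -0.0, -0.001]
contact_force: [-0.4, 1.5, -1.3]
width: 0.166
finger_force: 49.5
```

```bash
python3 - <<'E'
from h import *
s=bot.get_state(); print(s['time'],s['tool_pos'],s['contact_force'],s['width'],bot.finger_overhang)
c=bot.capture('side'); cv2.imwrite('pics/s1.png',cv2.resize(c['image'][200:350,150:400],(750,450)))
plan([.478,-.182,.033],down(4.2),4)
E
```

```text
7.0 [ 0.4787 -0.1852  0.1433] [-0.396   1.4847 -1.3122] 0.16597444349805454 0.017
max mm/row 27.6 deg/row 0.08
[[-0.     0.     0.037  0.    -0.    -0.001]
 [-0.     0.     0.037  0.    -0.    -0.001]
 [-0.     0.     0.037  0.    -0.    -0.001]
 [-0.     0.     0.037  0.    -0.    -0.001]]
```

View pics/s1.png

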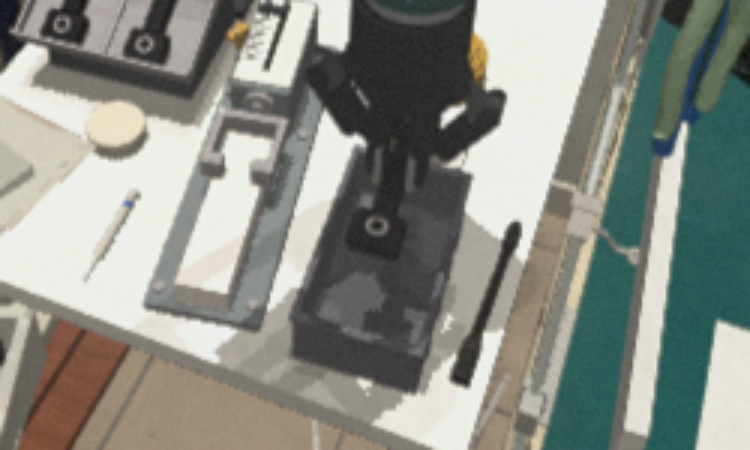

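>>> step_arm --series '[1, 0, 0.001, 0.037, 0, 0, 0, 1, 0, 0.001, 0.037, 0, 0, 0, 1, 0, 0.001, 0.037, 0, 0, 0, 1, 0, 0.001, 0.033, 0, 0, 0, 1, 0, 0, 0.003, 0, 0, 0]'

```text
time: 7.55
tool_pos: [0.4752, -0.176, 0.0312]
orientation: [-0.036, 0.999, 0.003, -0.004]
contact_force: [-1.3, 0.1, -1.4]
width: 0.172
finger_force: 49.5
```

>>> step_arm --series '[0.65, 0, 0, 0, 0, 0, 0, 0.65, 0, 0, 0, 0, 0, 0, 0.65, 0, 0, 0, 0, 0, 0]'

```text
time: 7.85
tool_pos: [0.4796, -0.1791, 0.0359]
orientation: [-0.036, 0.999, -0.001, 0.001]
contact_force: [-0.6, 0.2, 0.1]
width: 0.346
finger_force: 0.0
```

>>> step_arm --series '[0.65, 0, 0, -0.02, 0, 0, 0, 0.65, 0, 0, -0.05, 0, 0, 0, 0.65, 0, 0, -0.06, 0, 0, 0, 0.4, 0, 0, -0.06, 0, 0, 0, 0.4, 0, 0, -0.05, 0, 0, 0]'

```text
time: 8.35
tool_pos: [0.4791, -0.1791, 0.2185]
orientation: [-0.036, 0.999, -0.001, 0.002]
contact_force: [0.7, -0.4, -0.4]
width: 0.601
finger_force: 0.0
```

```bash
python3 - <<'E'
from h import *
s=bot.get_state(); print(s['time'],s['tool_pos'],s['contact_force'],s['width'])
c=bot.capture('wrist'); P=pts(c,np.ones((384,512),bool))
T=R.from_euler('z',4.2,degrees=True).inv().apply(P-np.array([.478,-.182,0]))
m=(abs(T[:,0])<.073)&(abs(T[:,1])<.040)&(T[:,2]>.013)&(T[:,2]<.04); print('in tote frame',rect(T[m]),np.median(T[m][:,2]))
# tray link
O=np.array([.6323,.1085,0]); M=R.from_euler('z',4.7,degrees=True)
c=bot.capture('side'); d=bot.masks_of(c,'link')
for e in d[:2]:
    Q=M.inv().apply(pts(c,e['region'])-O); Q=Q[abs(Q[:,1]+.036)<.03]
    if len(Q)<20: continue
    S=np.c_[(Q[:,0]+.072)*np.cos(.4363)+(Q[:,2]-.055)*np.sin(.4363),Q[:,1],-(Q[:,0]+.072)*np.sin(.4363)+(Q[:,2]-.055)*np.cos(.4363)]
    S=S[S[:,2]>.011]; print('link on slope',e['conf'],rect(S),np.median(S[:,2]))
E
```

```text
8.35 [ 0.4791 -0.1791  0.2185] [ 0.7494 -0.388  -0.4295] 0.6013590007782139
in tote frame [  0.1  13.  145.8  53.6   0.1] 0.019139478856713767
link on slope 0.94 [ 67.7 -36.9 129.3  35.8  -0.8] 0.01379748930699101
```

```bash
cat >> h.py <<'E'
O=np.array([.6323,.1085,0]); M=R.from_euler('z',4.7,degrees=True)
def tray(s,h,y=-.0365,lean=25):
    a=np.radians(25); return O+M.apply([-.072+s*np.cos(a)-h*np.sin(a),y,.055+s*np.sin(a)+h*np.cos(a)]), down(4.7,lean)
E
python3 - <<'E'
from h import *
a=tray(.047,.15); print(a[0])
w=(np.array([.50,-.06,.26]),down(4.5,8))
plan(*w,3); plan(*a,4,start=w); plan(*tray(.047,.026),5,start=a)
E
```

```text
[0.5428 0.0645 0.2108]
max mm/row 42.7 deg/row 2.52
[[-0.013  0.052 -0.019 -0.001 -0.028 -0.001]
 [-0.014  0.052 -0.018 -0.001 -0.028 -0.001]
 [-0.014  0.052 -0.017 -0.001 -0.028 -0.001]]
max mm/row 35.1 deg/row 4.25
[[-0.015  0.04   0.019 -0.    -0.047 -0.001]
 [-0.014  0.04   0.02  -0.    -0.047 -0.001]
 [-0.012  0.04   0.021 -0.    -0.047 -0.001]
 [-0.011  0.04   0.022 -0.    -0.047 -0.001]]
max mm/row 24.8 deg/row 0.00
[[-0.     0.     0.033  0.     0.     0.   ]
 [-0.     0.     0.033  0.     0.     0.   ]
 [-0.     0.     0.033  0.     0.     0.   ]
 [-0.     0.     0.033  0.     0.     0.   ]
 [-0.     0.     0.033  0.     0.     0.   ]]
```

>>> step_arm --series '[0.55, -0.013, 0.052, -0.019, 0, -0.028, 0, 0.55, -0.014, 0.052, -0.018, 0, -0.028, 0, 0.55, -0.014, 0.052, -0.017, 0, -0.028, 0, 0.55, -0.015, 0.04, 0.019, 0, -0.047, 0, 0.55, -0.014, 0.04, 0.02, 0, -0.047, 0]'

```text
time: 9.0
tool_pos: [0.5212, 0.0031, 0.2313]
orientation: [-0.036, 0.989, 0.005, 0.141]
contact_force: [0.1, 0.6, -0.2]
width: 0.444
finger_force: 0.0
```

>>> step_arm --series '[0.55, -0.012, 0.04, 0.021, 0, -0.047, 0, 0.55, -0.011, 0.04, 0.022, 0, -0.047, 0, 0.55, 0, 0, 0, 0, 0, 0, 0.55, 0, 0, 0, 0, 0, 0]'

```text
time: 9.4
tool_pos: [0.5419, 0.0641, 0.2047]
orientation: [-0.036, 0.977, 0.008, 0.211]
contact_force: [0.1, -0.5, 0.2]
width: 0.45
finger_force: 0.0
```

```bash
python3 - <<'E'
from h import *
s=bot.get_state(); print(s['time'],s['tool_pos'],s['contact_force'],s['width'],s['joints'])
c=bot.capture('wrist'); 
d=bot.masks_of(c,'link')
for e in d[:2]:
    Q=M.inv().apply(pts(c,e['region'])-O); Q=Q[abs(Q[:,1]+.036)<.03]
    if len(Q)<20: continue
    S=np.c_[(Q[:,0]+.072)*np.cos(.4363)+(Q[:,2]-.055)*np.sin(.4363),Q[:,1],-(Q[:,0]+.072)*np.sin(.4363)+(Q[:,2]-.055)*np.cos(.4363)]
    S=S[S[:,2]>.011]; print('link on slope',e['conf'],rect(S),np.median(S[:,2]))
cv2.imwrite('pics/w1.png',c['image'])
plan(*tray(.047,.026),5)
E
```

```text
9.4 [0.5419 0.0641 0.2047] [ 0.147  -0.5245  0.2409] 0.44982601129932237 [-0.0398  0.0759  1.9614  0.0738  0.6835 -1.7315]
link on slope 0.92 [ 67.4 -39.  128.1  35.   -0.5] 0.013571773508948632
max mm/row 23.9 deg/row 0.16
[[-0.001  0.001  0.032 -0.001 -0.001 -0.001]
 [-0.001  0.001  0.032 -0.001 -0.001 -0.001]
 [-0.001  0.001  0.032 -0.001 -0.001 -0.001]
 [-0.     0.001  0.032 -0.001 -0.001 -0.001]
 [-0.     0.     0.032 -0.001 -0.001 -0.001]]
```

View pics/w1.png

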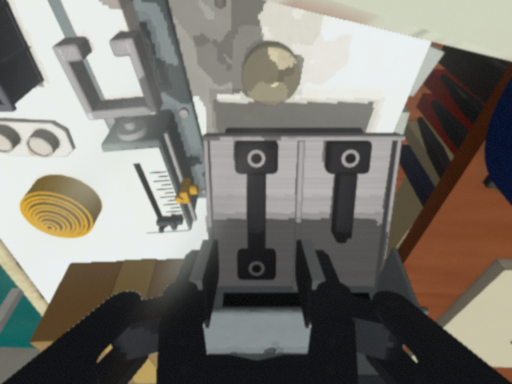

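>>> step_arm --series '[0.55, -0.001, 0.001, 0.033, 0, 0, -0.002, 0.55, -0.001, 0, 0.033, 0, 0, 0, 0.55, 0, 0, 0.033, 0, 0, 0, 0.55, 0, 0, 0.033, 0, 0, 0, 0.55, 0, 0, 0.02, 0, 0, 0]'

```text
time: 10.0
tool_pos: [0.5927, 0.0661, 0.1016]
orientation: [-0.036, 0.977, 0.007, 0.212]
contact_force: [0.4, -0.3, -0.3]
width: 0.451
finger_force: 0.0
```

>>> step_arm --series '[0.55, 0, 0, 0.01, 0, 0, 0, 0.55, 0, 0, 0, 0, 0, 0]'

```text
time: 10.2
tool_pos: [0.5952, 0.0669, 0.0954]
orientation: [-0.036, 0.977, 0.007, 0.211]
contact_force: [-0.3, -0.1, -0.9]
width: 0.448
finger_force: 0.0
```

>>> step_arm --series '[1, 0, 0, 0, 0, 0, 0, 1, 0, 0, 0, 0, 0, 0, 1, 0, 0, 0, 0, 0, 0, 1, 0, 0, 0, 0, 0, 0]' --force 70

```text
time: 10.6
tool_pos: [0.5951, 0.0676, 0.0973]
orientation: [-0.037, 0.976, 0.007, 0.213]
contact_force: [-4.0, -2.7, 6.1]
width: 0.159
finger_force: 69.3
```

```bash
python3 - <<'E'
from h import *
s=bot.get_state(); print(s['time'],s['tool_pos'],s['contact_force'],s['width'])
print(tray(.047,.025)[0])
# out: lift 24 along normal, then -x 100mm
p=np.array(s['tool_pos']); r=R.from_quat(s['orientation'])
a=(p+r.apply([0,0,-.024]),down(4.7,25)); b=(a[0]+M.apply([-.10,0,.0]),a[1])
plan(*a,2); plan(*b,4,start=a)
E
```

```text
10.6 [0.5951 0.0676 0.0973] [-3.9795 -2.6792  6.1317] 0.15901422468433102
[0.5955 0.0688 0.0975]
max mm/row 12.0 deg/row 0.29
[[ 0.     0.    -0.016 -0.002 -0.002 -0.002]
 [-0.     0.    -0.016 -0.002 -0.002 -0.002]]
max mm/row 25.0 deg/row 0.00
[[ 0.03   0.    -0.014  0.     0.     0.   ]
 [ 0.03   0.    -0.014  0.     0.     0.   ]
 [ 0.03   0.    -0.014  0.     0.     0.   ]
 [ 0.03   0.    -0.014  0.     0.     0.   ]]
```

>>> step_arm --series '[1, 0, 0, -0.016, 0, 0, 0, 1, 0, 0, -0.018, 0, 0, 0, 1, 0.03, 0, -0.014, 0, 0, 0, 1, 0.03, 0, -0.014, 0, 0, 0, 1, 0.03, 0, -0.014, 0, 0, 0]'

```text
time: 11.1
tool_pos: [0.5081, 0.0618, 0.1204]
orientation: [-0.037, 0.977, 0.007, 0.212]
contact_force: [0.0, -0.1, -0.2]
width: 0.156
finger_force: 69.2
```

>>> step_arm --series '[1, 0.03, 0, -0.014, 0, 0, 0, 1, 0, 0, -0.04, 0, 0, 0, 1, 0, 0, 0, 0, 0, 0]'

```text
time: 11.4
tool_pos: [0.4719, 0.059, 0.1503]
orientation: [-0.037, 0.976, 0.007, 0.214]
contact_force: [2.9, -0.1, -0.1]
width: 0.157
finger_force: 69.2
```

```bash
cat >> h.py <<'E'
G0=np.array([.4793,-.0543,0]); G=R.from_euler('z',9.7,degrees=True)
def gau(x,z,y=0): return G0+G.apply([x,y,z]), down(9.7)
E
python3 - <<'E'
from h import *
s=bot.get_state(); print(s['time'],s['tool_pos'],s['contact_force'],s['width'])
print(gau(-.022,.15)); plan(*gau(-.022,.15),5)
E
```

```text
11.4 [0.4719 0.059  0.1503] [ 2.8893 -0.1289 -0.1359] 0.1568344570222611
(array([ 0.4576, -0.058 ,  0.15  ]), Rotation.from_matrix(array([[-0.9857, -0.1685,  0.    ],
                            [-0.1685,  0.9857,  0.    ],
                            [-0.    ,  0.    , -1.    ]])))
max mm/row 23.6 deg/row 5.06
[[ 0.006 -0.031 -0.002 -0.003  0.055 -0.012]
 [ 0.006 -0.031 -0.002 -0.003  0.055 -0.012]
 [ 0.007 -0.031 -0.002 -0.003  0.055 -0.012]
 [ 0.008 -0.03  -0.001 -0.003  0.055 -0.012]
 [ 0.008 -0.03  -0.001 -0.003  0.055 -0.012]]
```

>>> step_arm --series '[1, 0.006, -0.031, -0.002, -0.003, 0.055, -0.012, 1, 0.006, -0.031, -0.002, -0.003, 0.055, -0.012, 1, 0.007, -0.031, -0.002, -0.003, 0.055, -0.012, 1, 0.008, -0.03, -0.001, -0.003, 0.055, -0.012, 1, 0.008, -0.03, -0.001, -0.003, 0.055, -0.012]'

```text
time: 11.9
tool_pos: [0.4591, -0.0594, 0.1477]
orientation: [-0.086, 0.996, 0.001, -0.004]
contact_force: [-0.4, -0.0, -0.9]
width: 0.157
finger_force: 69.2
```

>>> step_arm --series '[1, 0, 0, 0, 0, 0, 0]'

```text
time: 12.0
tool_pos: [0.4621, -0.0609, 0.1474]
orientation: [-0.085, 0.996, -0.0, -0.002]
contact_force: [0.4, 0.1, -0.3]
width: 0.157
finger_force: 69.2
```

```bash
python3 - <<'E'
from h import *
s=bot.get_state(); p=np.array(s['tool_pos']); r=R.from_quat(s['orientation']); print(s['time'],p,r.as_quat(),s['width'],'gauge frame',G.inv().apply(p-G0))
ims=[]
for n in('side','wrist'):
    c=bot.capture(n); ims.append(c['image']); P=pts(c,np.ones((384,512),bool)); Q=G.inv().apply(P-G0)
    np.savez(n+'1.npz',**c)
    t=r.inv().apply(P-p)  # tool frame
    for l in ('link',):
        for e in bot.masks_of(c,l)[:2]:
            L=r.inv().apply(pts(c,e['region'])-p); L=L[(abs(L[:,1])<.03)&(abs(L[:,2])<.05)&(abs(L[:,0])<.15)]
            if len(L)>30: print(n,'link in tool',e['conf'],rect(L),np.percentile(L,[1,50,99],axis=0))
    e=[x for x in bot.masks_of(c,'pull_claw')]
    if e:
        C=G.inv().apply(pts(c,e[0]['region'])-G0); C=C[C[:,2]>.05]; C=C[(C[:,0]<.1)&(C[:,2]<.07)]; print('claw gauge',e[0]['conf'],rect(C),np.median(C[:,2]),np.percentile(C,[1,99],axis=0))
    b=Q[(abs(Q[:,1])<.017)&(Q[:,0]>-.075)&(Q[:,0]<.015)&(Q[:,2]>.02)&(Q[:,2]<.045)]; print(n,'bed z',np.median(b[:,2]),len(b))
i=ims[1]; cv2.imwrite('pics/w2.png',i)
E
```

```text
12.0 [ 0.4621 -0.0609  0.1474] [-0.0847  0.9964 -0.0002 -0.0018] 0.15727908255507014 gauge frame [-0.0181 -0.0036  0.1474]
side link in tool 0.81 [-17.    0.9 122.5  36.1   1. ] [[-0.076  -0.0159  0.0092]
 [ 0.0275  0.0011  0.0117]
 [ 0.0439  0.0192  0.0238]]
claw gauge 0.53 [ 46.1 -14.5  58.2  28.5   2. ] 0.0555775263517746 [[ 0.0174 -0.0284  0.0508]
 [ 0.0747 -0.0003  0.0586]]
side bed z 0.035391586743385606 473
wrist link in tool 0.74 [ -6.1   2.5 104.6  36.    0.1] [[-0.0567 -0.014   0.0105]
 [ 0.0215  0.0027  0.012 ]
 [ 0.0459  0.0192  0.0228]]
  return _methods._mean(a, axis=axis, dtype=dtype,
  ret = ret.dtype.type(ret / rcount)
Traceback (most recent call last):
IndexError: index -1 is out of bounds for axis 0 with size 0
```

```bash
python3 - <<'E'
from h import *
W=np.load('wrist1.npz')['image'] if __import__('os').path.exists('wrist1.npz') else None
S=np.load('side1.npz')['image']; a=cv2.resize(S[180:330,140:340],(400,300)); 
b=cv2.resize(W,(400,300)); cv2.imwrite('pics/m1.png',cv2.resize(np.hstack([a,b]),(800,300)))
for f in('side.npz','top.npz','side1.npz','wrist1.npz'):
    c=dict(np.load(f)); Q=G.inv().apply(pts(c,np.ones((384,512),bool))-G0)
    m=(Q[:,2]>.0535)&(Q[:,2]<.0615)&(Q[:,0]>.01)&(Q[:,0]<.085)&(abs(Q[:,1])<.04)
    C=Q[m]; print(f,len(C),rect(C) if len(C)>9 else '', np.percentile(C,[1,99],axis=0) if len(C)>9 else '')
    k=Q[(Q[:,2]>.030)&(Q[:,2]<.040)&(Q[:,0]>-.09)&(Q[:,0]<.0)&(abs(Q[:,1])<.03)]
    if len(k)>50: print('  bed',rect(k),np.median(k[:,2]))
E
```

```text
side.npz 218 [51.1  0.7 67.1 57.9  0. ] [[ 0.0177 -0.0278  0.0536]
 [ 0.0807  0.0292  0.059 ]]
  bed [-40.7   0.5  81.3  40.2   0.4] 0.03522217406376149
top.npz 273 [48.7 -0.6 70.3 57.8 -0.8] [[ 0.0161 -0.0291  0.0537]
 [ 0.0804  0.0279  0.0611]]
  bed [-39.8  -0.6  79.1  39.9   0.2] 0.03542547406162644
side1.npz 100 [ 46.5 -13.9  58.3  28.7   0.8] [[ 0.0175 -0.0284  0.0536]
 [ 0.075   0.0007  0.0587]]
  bed [-40.6   0.6  80.9  40.5   0.2] 0.035261978289524376
wrist1.npz 12 [73.2 -0.4 25.3  5.3 89.8] [[ 0.0705 -0.0131  0.0554]
 [ 0.0759  0.0122  0.0562]]
  bed [-60.8  -2.7  40.   37.7 -89.8] 0.035250289759346076
```

View pics/m1.png

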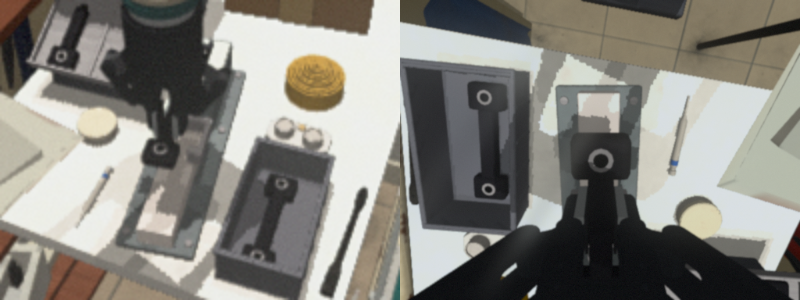

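>>> step_arm --series '[1, 0, 0, 0, 0, 0, 0, 1, 0, 0, 0, 0, 0, 0, 1, 0, 0, 0, 0, 0, 0]'

```text
time: 12.6
tool_pos: [0.4587, -0.058, 0.1475]
orientation: [-0.086, 0.996, 0.001, -0.002]
contact_force: [0.1, -0.9, -0.8]
width: 0.155
finger_force: 69.2
```

```bash
cat >> h.py <<'E'
def meas(n):
    c=bot.capture(n); s=bot.get_state(); p=np.array(s['tool_pos']); r=R.from_quat(s['orientation'])
    print(n,s['time'],'TCP in gauge',G.inv().apply(p-G0)*1e3,'yaw',np.degrees(np.arctan2(-r.as_matrix()[0,1],r.as_matrix()[1,1]))-9.7)
    for e in bot.masks_of(c,'link')[:1]:
        Q=G.inv().apply(pts(c,e['region'])-G0); z0=p[2]-.0105; Q=Q[(abs(Q[:,2]-z0)<.006)&(abs(Q[:,1])<.03)]
        print(' link',e['conf'],rect(Q),np.median(Q[:,2]))
    Q=G.inv().apply(pts(c,np.ones((384,512),bool))-G0)
    k=Q[(Q[:,2]>.030)&(Q[:,2]<.040)&(Q[:,0]>-.09)&(Q[:,0]<.0)&(abs(Q[:,1])<.03)]; 
    if len(k)>20: print(' bed',rect(k),np.median(k[:,2]),np.percentile(k,[1,99],axis=0)[:,:2].ravel()*1e3)
    return c
E
python3 - <<'E'
from h import *
meas('side'); c=meas('wrist'); meas('side')
E
```

```text
side 12.65 TCP in gauge [-20.8893  -0.2909 147.4428] yaw 0.11043157775775292
 link 0.66 [ -2.8  -3.3 125.4  33.8  -4.5] 0.13593368426314523
 bed [-40.5   0.5  81.1  40.3  -0.2] 0.03521859051067128 [-80.2553 -19.2231  -0.9626  19.9583]
wrist 12.75 TCP in gauge [-20.8559  -0.4082 147.365 ] yaw 0.10340543159101578
 link 0.63 [-11.3  -1.8 105.2  35.7   0.1] 0.13609174390922193
 bed [-60.6  -2.7  40.   38.3 -89.9] 0.03524406430079373 [-79.5658 -22.259  -41.7812  16.7906]
side 12.85 TCP in gauge [-20.8189  -0.4863 147.3268] yaw 0.09706901382793909
 link 0.93 [ -5.2   1.8 121.7  35.9   0.1] 0.13579855905981958
 bed [-40.6   0.9  81.1  40.2   0.3] 0.03538098668499379 [-79.9971 -19.1084  -0.7391  20.2396]
```

>>> step_arm --series '[1, 0, -0.001, 0.025, 0, 0, 0.001, 1, 0, 0, 0.03, 0, 0, 0, 1, 0, 0, 0.03, 0, 0, 0, 1, 0, 0, 0.015, 0, 0, 0, 1, 0, 0, 0.006, 0, 0, 0]'

```text
time: 13.4
tool_pos: [0.4579, -0.0588, 0.0668]
orientation: [-0.085, 0.996, 0.001, -0.004]
contact_force: [0.5, 0.4, -0.5]
width: 0.156
finger_force: 69.2
```

>>> step_arm --series '[1, 0, 0, 0.002, 0, 0, 0, 1, 0, 0, 0.002, 0, 0, 0, 1, 0, 0, 0, 0, 0, 0, 1, 0, 0, 0, 0, 0, 0]'

```text
time: 13.8
tool_pos: [0.459, -0.0591, 0.0654]
orientation: [-0.085, 0.996, 0.001, -0.002]
contact_force: [1.0, -0.2, -1.8]
width: 0.157
finger_force: 69.2
```

```bash
python3 - <<'E'
from h import *
s=bot.get_state(); print(s['contact_force'],s['moment'])
c=meas('side'); cv2.imwrite('pics/s2.png',cv2.resize(c['image'][190:320,150:310],(640,520)))
E
```

```text
[ 0.9562 -0.1945 -1.8478] [ 0.0377  0.0398 -0.0159]
side 13.85 TCP in gauge [-20.877   -1.2574  65.3477] yaw 0.0038181803358234845
 link 0.54 [ -8.1   0.4 113.5  34.9   0.2] 0.05394774724052498
 bed [-40.4   0.3  80.5  40.1  -0.6] 0.03510937334793374 [-80.0291 -19.4352  -2.4104  20.0376]
```

View pics/s2.png

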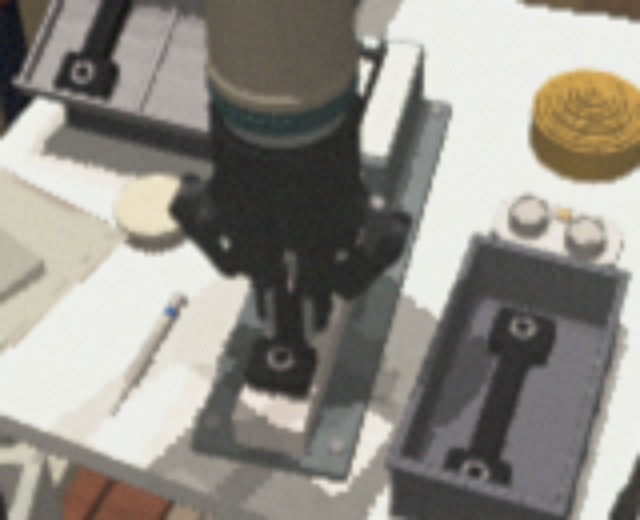

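>>> step_arm --series '[1, 0, 0, 0.002, 0, 0, 0, 1, 0, 0, 0.001, 0, 0, 0, 1, 0, 0, 0, 0, 0, 0, 1, 0, 0, 0, 0, 0, 0]'

```text
time: 14.3
tool_pos: [0.4586, -0.0589, 0.0625]
orientation: [-0.085, 0.996, 0.001, -0.003]
contact_force: [-0.6, 0.6, -0.1]
width: 0.157
finger_force: 69.3
```

```bash
python3 - <<'E'
from h import *
s=bot.get_state(); print(s['contact_force'],s['moment'])
meas('side')
s=bot.get_state(); print(s['contact_force'],s['moment'])
E
```

```text
[-0.5986  0.6213 -0.0853] [-0.0116  0.0175  0.041 ]
side 14.35 TCP in gauge [-21.2577  -1.0637  62.5463] yaw 0.004189481520000982
 link 0.77 [ -8.   -1.5 114.6  35.3  -2.8] 0.05102596607130955
 bed [-40.4   0.3  80.3  40.8  -1.2] 0.03534840166311781 [-80.2988 -19.3373  -2.2562  19.8489]
[ 0.6105 -0.3502 -1.3367] [ 0.0188  0.0446 -0.0329]
```

```bash
python3 - <<'E'
from h import *
i=cv2.imread('pics/w0.png'); cv2.imwrite('pics/w0c.png',cv2.resize(i[220:320,222:294],(432,600),interpolation=cv2.INTER_CUBIC))
E
```

```text
(no output)
```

View pics/w0c.png

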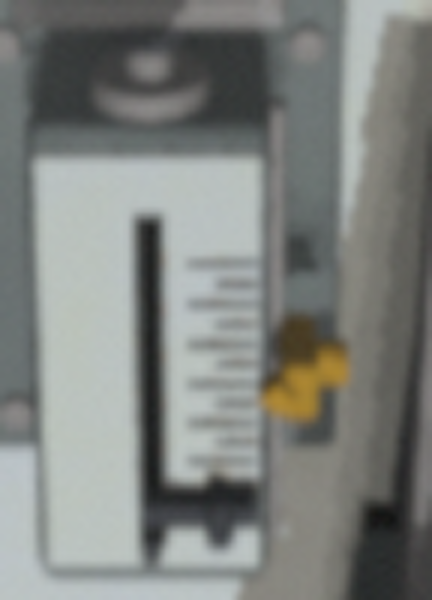

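>>> step_arm --series '[1, 0.007, 0, 0, 0, 0, 0, 1, 0.007, 0, 0, 0, 0, 0, 1, 0.007, 0, 0, 0, 0, 0, 1, 0, 0, 0, 0, 0, 0, 1, 0, 0, 0, 0, 0, 0]'

```text
time: 14.9
tool_pos: [0.4436, -0.0616, 0.0628]
orientation: [-0.084, 0.996, 0.001, -0.002]
contact_force: [3.9, 2.2, -2.5]
width: 0.155
finger_force: 69.0
```

```bash
cat >> h.py <<'E'
def scale(c,pr=True):
    hsv=cv2.cvtColor(c['image'],cv2.COLOR_BGR2HSV); v,u=np.nonzero(c['z_map']>0)
    Q=G.inv().apply(pts(c,np.ones((384,512),bool))-G0)*1e3; H=hsv[v,u].astype(int)
    near=(Q[:,0]>100)&(Q[:,0]<212)&(abs(Q[:,1])<50)&(Q[:,2]>55)
    br=near&(H[:,1]>120)&(abs(H[:,0]-22)<10)&(Q[:,0]<175)
    dk=near&(H[:,2]<90)&(Q[:,1]>-15)&(Q[:,1]<27)&(Q[:,2]>69)
    hs=near&(abs(Q[:,1])<32)&(Q[:,2]<74); 
    return Q,u,v,br,dk
E
python3 - <<'E'
from h import *
# ray-plane from w0.png
T=np.array([[-0.1703,0.9345,0.3126,0.3868],[0.9854,0.161,0.0553,-0.0595],[0.0013,0.3174,-0.9483,0.4251]]);f=319.707
w=np.load('wrist1.npz'); cx,cy=float(w['cx']),float(w['cy'])
def g(col,row,z):
    u=222+col/6-.5; v=220+row/6-.5
    d=T[:,:3]@np.array([(u-cx)/f,(v-cy)/f,1]); P=T[:,3]+d*(z-T[2,3])/d[2]; return G.inv().apply(P-G0)*1e3
for n,c,r,z in [('front',150,155,.066),('back',150,572,.066),('line0',225,265,.066),('line5',225,460,.066),('index',265,395,.066),('index',265,395,.075),('dragbar mid',255,492,.075),('drag tip up',220,472,.075),('left edge',35,300,.066),('right edge',265,300,.066)]: print(n,z,g(c,r,z))
for fn in('top.npz','side.npz'):
    Q,u,v,br,dk=scale(dict(np.load(fn)))
    print(fn,'brass',br.sum(),np.c_[u,v,np.round(Q)][br].astype(int).tolist()); print('dark',np.c_[u,v,np.round(Q)][dk].astype(int).tolist())
c=bot.capture('top'); Q,u,v,br,dk=scale(c); print('now top',br.sum(),dk.sum(),np.median(Q[br],0) if br.any() else '',np.c_[u,v,np.round(Q)][dk].astype(int).tolist())
C=bot.masks_of(c,'pull_claw')
s=bot.get_state();print(s['contact_force'],G.inv().apply(np.array(s['tool_pos'])-G0)*1e3)
cv2.imwrite('pics/t1.png',cv2.resize(c['image'][150:290,210:310],(500,700)[:2],interpolation=cv2.INTER_CUBIC)[:600])
E
```

```text
front 0.066 [100.2168  -1.4967  66.    ]
back 0.066 [205.9811  -2.3785  66.    ]
line0 0.066 [126.482   14.3096  66.    ]
line5 0.066 [175.8612  14.5107  66.    ]
index 0.066 [158.979   23.2048  66.    ]
index 0.075 [152.6875  22.8854  75.    ]
dragbar mid 0.075 [177.3951  20.9728  75.    ]
drag tip up 0.075 [172.2306  13.3377  75.    ]
left edge 0.066 [135.1167 -26.5197  66.    ]
right edge 0.066 [135.0666  22.9491  66.    ]
top.npz brass 15 [[237, 194, 160, 33, 70], [236, 195, 157, 35, 73], [237, 195, 157, 33, 72], [238, 195, 156, 30, 74], [235, 196, 157, 38, 64], [236, 196, 155, 36, 71], [237, 196, 154, 33, 75], [238, 196, 154, 31, 74], [239, 196, 154, 28, 74], [235, 197, 154, 39, 64], [236, 197, 154, 36, 65], [237, 197, 152, 34, 72], [238, 197, 152, 31, 72], [236, 198, 151, 37, 63], [237, 198, 150, 34, 71]]
dark [[251, 160, 116, -6, 585], [252, 160, 115, -7, 587], [253, 160, 115, -9, 586], [254, 160, 116, -10, 585], [255, 160, 115, -11, 587], [256, 160, 115, -13, 585], [257, 160, 115, -14, 586], [243, 161, 116, 6, 587], [244, 161, 116, 5, 587], [245, 161, 116, 3, 584], [246, 161,
[... 14087 characters left out ...]
, 117, 26, 551], [232, 168, 117, 24, 548], [242, 168, 112, 9, 560], [243, 168, 111, 8, 562], [244, 168, 112, 6, 560], [245, 168, 111, 5, 560], [246, 168, 111, 3, 560], [247, 168, 111, 2, 560], [248, 168, 111, 0, 559], [249, 168, 111, -1, 558], [250, 168, 111, -3, 558], [252, 168, 111, -6, 557], [253, 168, 110, -7, 557], [254, 168, 110, -9, 556], [243, 169, 111, 8, 556], [244, 169, 111, 6, 556], [245, 169, 110, 5, 557], [242, 185, 180, 17, 76], [243, 185, 180, 14, 76], [244, 185, 179, 11, 77], [248, 185, 177, 1, 80], [241, 186, 178, 19, 78], [242, 186, 177, 17, 82], [243, 186, 176, 14, 85], [244, 186, 176, 12, 82], [248, 186, 175, 2, 80]]
[ 4.5682  2.2391 -3.0908] [-36.3683  -1.2336  62.7989]
```

>>> step_arm --series '[1, 0.008, 0, 0, 0, 0, 0, 1, 0.008, 0, 0, 0, 0, 0, 1, 0.008, 0, 0, 0, 0, 0, 1, 0, 0, 0, 0, 0, 0, 1, 0, 0, 0, 0, 0, 0]'

```text
time: 15.5
tool_pos: [0.4274, -0.0646, 0.0631]
orientation: [-0.084, 0.996, 0.001, -0.0]
contact_force: [6.4, 3.8, -4.7]
width: 0.157
finger_force: 68.8
```

```bash
cat >> h.py <<'E'
def look():
    s=bot.get_state();F=G.inv().apply(s['contact_force']);print('F',F,'d(F)',(F[0]-2.6)/.22,'TCP',G.inv().apply(np.array(s['tool_pos'])-G0)*1e3)
    for n in ('top','side'):
        c=bot.capture(n)
        Q,u,v,br,dk=scale(c); dk&=Q[:,2]<95
        br&=Q[:,1]<32
        if br.any(): print(n,'brass',br.sum(),Q[br].mean(0))
        if dk.any(): print(n,'drag',dk.sum(),Q[dk].mean(0),'y>9:',Q[dk&(Q[:,1]>9)].mean(0), np.c_[u,v][dk].mean(0))
    return c
E
python3 - <<'E'
from h import *
for fn in('top.npz','side.npz'):
    Q,u,v,br,dk=scale(dict(np.load(fn))); dk&=(Q[:,2]<95)&(Q[:,0]>165); b=br&(Q[:,1]<32); print(fn,'y>9',Q[dk&(Q[:,1]>9)].mean(0),'br',Q[b].mean(0))
c=look(); cv2.imwrite('pics/s3.png',cv2.resize(c['image'][180:260,190:290],(750,600),interpolation=cv2.INTER_CUBIC))
E
```

```text
top.npz y>9 [182.9822  14.5299  77.8353] br [153.8623  30.0145  73.1962]
side.npz y>9 [180.6329  16.1326  74.5959] br [152.2478  29.7808  70.5445]
F [ 6.955   2.6623 -4.6676] d(F) 19.7954643890533 TCP [-52.8729  -1.4475  63.1271]
top brass 6 [153.8497  29.9133  70.5963]
top drag 7 [160.1897  11.202   77.2303] y>9: [160.2606  14.6377  77.9332] [245.1429 192.2857]
side drag 31 [158.0964  10.0451  74.0292] y>9: [158.3743  16.7073  74.6083] [238.5484 208.8387]
```

View pics/s3.png

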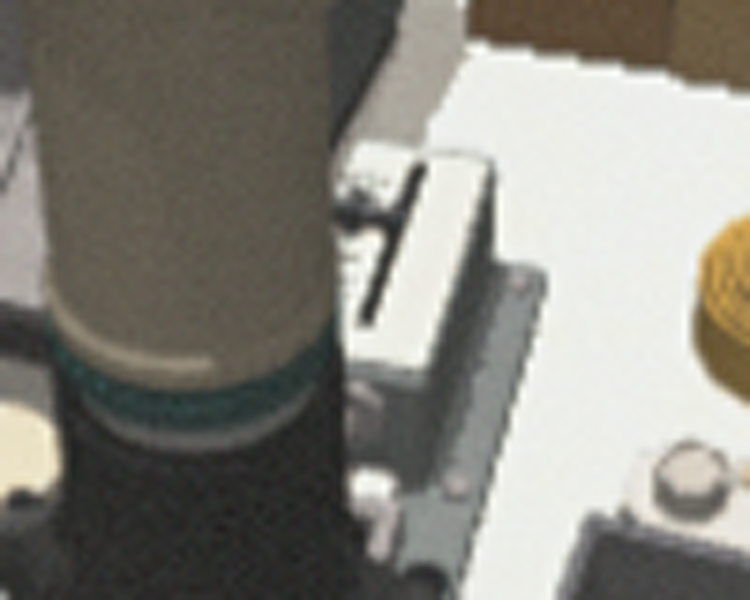

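>>> step_arm --series '[1, 0.004, 0, 0, 0, 0, 0, 1, 0.004, 0, 0, 0, 0, 0, 1, 0, 0, 0, 0, 0, 0, 1, 0, 0, 0, 0, 0, 0, 1, 0, 0, 0, 0, 0, 0]'

```text
time: 16.1
tool_pos: [0.4221, -0.0656, 0.0632]
orientation: [-0.084, 0.996, 0.001, 0.0]
contact_force: [8.1, 3.7, -3.7]
width: 0.159
finger_force: 68.8
```

```bash
python3 - <<'E'
from h import *
c=look()
E
```

```text
F [ 8.5872  2.2434 -3.6982] d(F) 27.214372341714885 TCP [-58.2728  -1.4927  63.1854]
top brass 6 [153.2492  29.8421  74.1158]
top drag 6 [156.2751  10.3655  78.255 ] y>9: [156.4981  14.6033  79.2262] [245.6667 193.6667]
side drag 27 [154.4553  10.0768  75.0519] y>9: [152.96    15.6281  75.5819] [238.1852 209.4815]
```

>>> step_arm --series '[1, -0.004, 0, 0, 0, 0, 0, 1, -0.006, 0, 0, 0, 0, 0, 1, -0.006, 0, 0, 0, 0, 0, 1, -0.006, 0, 0, 0, 0, 0, 1, -0.006, 0, 0, 0, 0, 0]'

```text
time: 16.7
tool_pos: [0.4414, -0.0622, 0.0629]
orientation: [-0.084, 0.996, 0.001, -0.001]
contact_force: [3.8, 1.7, -2.8]
width: 0.161
finger_force: 69.0
```

>>> step_arm --series '[1, -0.006, 0, 0, 0, 0, 0, 1, -0.006, 0, 0, 0, 0, 0, 1, -0.005, 0, 0, 0, 0, 0, 1, -0.004, 0, 0, 0, 0, 0, 1, -0.003, 0, 0, 0, 0, 0]'

```text
time: 17.2
tool_pos: [0.4544, -0.059, 0.0625]
orientation: [-0.085, 0.996, 0.001, -0.006]
contact_force: [-4.8, -1.9, 6.9]
width: 0.157
finger_force: 70.2
```

>>> step_arm --series '[1, 0, 0, 0, 0, 0, 0, 1, 0, 0, 0, 0, 0, 0, 1, 0, 0, 0, 0, 0, 0]'

```text
time: 17.5
tool_pos: [0.4549, -0.0589, 0.0625]
orientation: [-0.085, 0.996, 0.001, -0.005]
contact_force: [-2.8, -0.8, 5.4]
width: 0.157
finger_force: 69.9
```

```bash
python3 - <<'E'
from h import *
look()
E
```

```text
F [-2.852  -0.3123  5.4301] d(F) -24.78198170952441 TCP [-24.8258  -0.4542  62.4862]
top brass 5 [154.2602  29.557   73.5529]
top drag 6 [156.1363  10.3614  79.0382] y>9: [156.3046  14.5965  80.3256] [245.6667 193.6667]
side drag 11 [161.1312   3.0739  73.2225] y>9: [nan nan nan] [241.4545 208.7273]h.py:57: RuntimeWarning: Mean of empty slice.
  if dk.any(): print(n,'drag',dk.sum(),Q[dk].mean(0),'y>9:',Q[dk&(Q[:,1]>9)].mean(0), np.c_[u,v][dk].mean(0))
  ret = um.true_divide(
```

>>> step_arm --series '[1, 0.003, 0, 0, 0, 0, 0, 1, 0, 0, -0.005, 0, 0, 0, 1, 0, 0, -0.015, 0, 0, 0, 1, 0, 0, -0.03, 0, 0, 0, 1, 0, 0, -0.05, 0, 0, 0]'

```text
time: 18.1
tool_pos: [0.4534, -0.059, 0.1364]
orientation: [-0.085, 0.996, 0.002, -0.006]
contact_force: [1.2, 1.0, -1.2]
width: 0.155
finger_force: 69.2
```

>>> step_arm --series '[1, 0, 0, -0.06, 0, 0, 0, 1, 0, 0, -0.06, 0, 0, 0, 1, 0, 0, -0.055, 0, 0, 0, 1, -0.05, 0.03, 0, 0, 0, 0, 1, -0.045, 0.045, 0, 0, 0, 0]'

```text
time: 18.6
tool_pos: [0.5187, 0.0068, 0.2707]
orientation: [-0.083, 0.997, -0.0, -0.001]
contact_force: [0.4, -0.2, -0.4]
width: 0.154
finger_force: 69.2
```

>>> step_arm --series '[1, -0.035, 0.05, 0, 0, 0, 0, 1, 0, 0.03, 0, 0, 0, 0, 1, 0, 0, 0, 0, 0, 0, 1, 0, 0, 0, 0, 0, 0]'

```text
time: 19.0
tool_pos: [0.5324, 0.0713, 0.2681]
orientation: [-0.085, 0.996, 0.0, -0.003]
contact_force: [-0.4, -0.8, -0.8]
width: 0.159
finger_force: 69.2
```

```bash
python3 - <<'E'
from h import *
s=bot.get_state(); print(s['time'],s['tool_pos'],s['width'])
c=bot.capture('wrist'); np.savez('w3.npz',**c)
T=np.array(c['T'])
P=np.c_[np.array([G0+G.apply([.155,0,.075])]),[[1]]]; q=np.linalg.inv(T)@P[0]; u,v=int(c['fx']*q[0]/q[2]+c['cx']),int(c['fy']*q[1]/q[2]+c['cy']); print(u,v)
Q,uu,vv,br,dk=scale(c); print('brass tip',Q[br&(Q[:,1]<31)].mean(0) if br.any() else '', 'drag y>9',Q[dk&(Q[:,2]<95)&(Q[:,1]>9)].mean(0))
k=Q[(Q[:,2]>52)&(Q[:,2]<62)&(Q[:,0]>10)&(Q[:,0]<85)&(abs(Q[:,1])<35)]; print('claw',rect(k/1e3) if len(k)>9 else '')
i=c['image']; 
crop=i[max(0,v-40):v+40,max(0,u-50):u+50]; np.save('off.npy',[max(0,u-50),max(0,v-40)])
cv2.imwrite('pics/w3c.png',cv2.resize(crop,None,fx=7,fy=7,interpolation=cv2.INTER_CUBIC)); print(crop.shape)
E
```

```text
19.0 [0.5324 0.0713 0.2681] 0.1585795997100235
152 240
brass tip [155.5528  27.5165  71.7416] drag y>9 [154.3836  15.1529  76.2936]
claw [51.6 -2.3 66.7 58.2  0.4]
(80, 100, 3)
```

View pics/w3c.png

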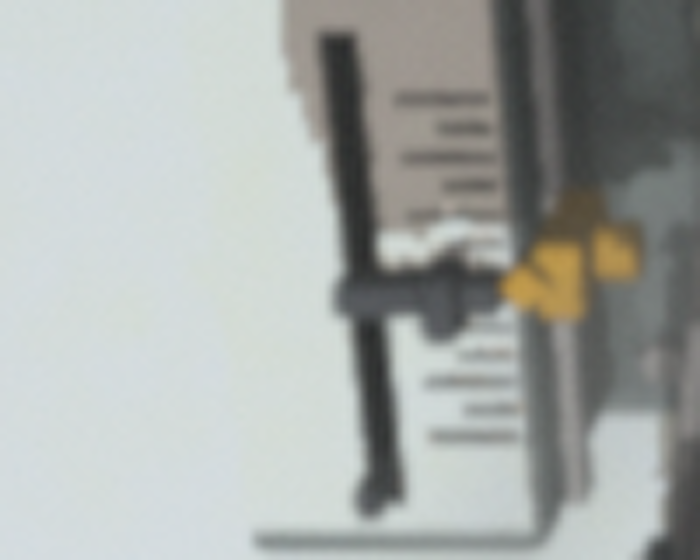

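```bash
python3 - <<'E'
from h import *
plan([.455,-.184,.16],down(4.2),7)
E
```

```text
max mm/row 41.1 deg/row 0.79
[[ 0.023 -0.045  0.021  0.    -0.001  0.009]
 [ 0.022 -0.046  0.021  0.    -0.001  0.009]
 [ 0.021 -0.046  0.021  0.    -0.001  0.009]
 [ 0.021 -0.046  0.021  0.    -0.001  0.009]
 [ 0.02  -0.047  0.021  0.    -0.001  0.009]
 [ 0.02  -0.047  0.021  0.    -0.001  0.009]
 [ 0.019 -0.047  0.021  0.    -0.001  0.009]]
```

>>> step_arm --series '[1, 0.023, -0.045, 0.01, 0, 0, 0.009, 1, 0.022, -0.046, 0.01, 0, 0, 0.009, 1, 0.021, -0.046, 0.021, 0, 0, 0.009, 1, 0.021, -0.046, 0.021, 0, 0, 0.009, 1, 0.02, -0.047, 0.021, 0, -0.003, 0.009]'

```text
time: 19.55
tool_pos: [0.4764, -0.1133, 0.2061]
orientation: [-0.048, 0.999, 0.0, 0.0]
contact_force: [1.0, -0.7, -1.8]
width: 0.161
finger_force: 69.2
```

>>> step_arm --series '[1, 0.02, -0.047, 0.03, 0, -0.003, 0.009, 1, 0.019, -0.047, 0.03, 0, 0, 0.009, 1, 0, 0, 0, 0, 0, 0, 1, 0, 0, 0, 0, 0, 0, 1, 0, 0, 0, 0, 0, 0]'

```text
time: 20.05
tool_pos: [0.4552, -0.1836, 0.1619]
orientation: [-0.035, 0.999, 0.001, 0.003]
contact_force: [0.7, -0.5, -0.4]
width: 0.156
finger_force: 69.2
```

```bash
python3 - <<'E'
from h import *
T0=np.array([.478,-.182,0]); TR=R.from_euler('z',4.2,degrees=True)
for n in('side','wrist'):
    c=bot.capture(n); s=bot.get_state(); p=np.array(s['tool_pos']); r=R.from_quat(s['orientation'])
    Q=TR.inv().apply(pts(c,np.ones((384,512),bool))-T0)*1e3; H=cv2.cvtColor(c['image'],cv2.COLOR_BGR2HSV)[c['z_map']>0]; 
    print(n,s['time'],'TCP in tote',TR.inv().apply(p-T0)*1e3,'tilt',r.apply([0,0,1]))
    m=(abs(Q[:,0])<72)&(abs(Q[:,1])<38)&(Q[:,2]>14.5)&(Q[:,2]<24); print('old?',m.sum(),rect(Q[m]/1e3) if m.sum()>9 else '')
    z0=p[2]*1e3-11; m=(abs(Q[:,0])<130)&(abs(Q[:,1])<38)&(abs(Q[:,2]-z0)<4); K=Q[m]; print('link',m.sum(),rect(K/1e3),np.percentile(K,[1,50,99],axis=0).ravel())
    m=(abs(Q[:,0])<95)&(abs(Q[:,1])<60)&(abs(Q[:,2]-54)<5); print('rim',rect(Q[m]/1e3))
    if n=='wrist': 
        for e in bot.masks_of(c,'old_link')[:2]:
            L=TR.inv().apply(pts(c,e['region'])-T0); print('masks',e['conf'],rect(L),np.percentile(L[:,2],[5,50,95]))
E
```

```text
side 20.1 TCP in tote [-22.5265   0.4024 162.0787] tilt [ 0.0056  0.0016 -1.    ]
old? 308 [  4.7   5.3 119.4  34.3  -1.8]
link 362 [-11.    1.3 110.2  36.6  -0.8] [-65.2725 -15.3037 147.2989 -43.7629   3.3961 150.5471  23.1157  19.0243
 153.9419]
rim [ -0.3   0.9 167.3  96.    0.1]
wrist 20.15 TCP in tote [-22.3595   0.612  162.1259] tilt [ 0.0058  0.0014 -1.    ]
old? 1443 [-49.5   4.1  36.   32.  -89.9]
link 8266 [-12.8  -0.4 105.   39.3   1. ] [-64.3621 -17.7242 147.5932 -38.3695  -0.6809 150.7345  37.2092  16.0886
 153.6607]
rim [-10.5  -2.4 144.   96.4   0.2]
masks 0.56 [-49.7   5.   37.7  31.9 -89.8] [0.0154 0.019  0.0203]
```

>>> step_arm --series '[1, 0, 0.004, 0.03, 0, 0.002, 0, 1, 0, 0, 0.04, 0, 0, 0, 1, 0, 0, 0.04, 0, 0, 0, 1, 0, 0, 0.025, 0, 0, 0, 1, 0, 0, 0.01, 0, 0, 0]'

```text
time: 20.7
tool_pos: [0.4544, -0.1789, 0.0512]
orientation: [-0.036, 0.999, 0.002, -0.001]
contact_force: [-0.2, -0.0, -1.3]
width: 0.154
finger_force: 69.2
```

>>> step_arm --series '[1, 0, 0, 0.003, 0, 0, 0, 1, 0, 0, 0, 0, 0, 0, 1, 0, 0, 0, 0, 0, 0]'

```text
time: 21.0
tool_pos: [0.456, -0.1806, 0.0513]
orientation: [-0.035, 0.999, 0.0, 0.002]
contact_force: [0.7, 0.1, -1.1]
width: 0.156
finger_force: 69.2
```

>>> step_arm --series '[1, 0, 0, 0.002, 0, 0, 0, 1, 0, 0, 0, 0, 0, 0, 0.65, 0, 0, 0, 0, 0, 0, 0.65, 0, 0, 0, 0, 0, 0, 0.65, 0, 0, 0, 0, 0, 0]'

```text
time: 21.5
tool_pos: [0.4551, -0.1804, 0.0489]
orientation: [-0.035, 0.999, 0.001, 0.001]
contact_force: [-0.7, -0.3, -0.3]
width: 0.35
finger_force: 0.0
```

>>> step_arm --series '[0.65, 0, 0, -0.01, 0, 0, 0, 0.65, 0, 0, -0.03, 0, 0, 0, 0.65, 0, 0, -0.05, 0, 0, 0, 0.65, 0, 0, -0.06, 0, 0, 0, 0.65, 0.03, 0, -0.05, 0, 0, 0]'

```text
time: 22.0
tool_pos: [0.4348, -0.1829, 0.2017]
orientation: [-0.036, 0.999, -0.0, 0.003]
contact_force: [-0.0, -1.1, 0.7]
width: 0.351
finger_force: 0.0
```

>>> step_arm --series '[0.65, 0, 0, -0.06, 0, 0, 0, 0.65, 0, 0, 0, 0, 0, 0, 0.65, 0, 0, 0, 0, 0, 0]'

```text
time: 22.3
tool_pos: [0.4328, -0.1825, 0.2453]
orientation: [-0.035, 0.999, -0.0, 0.002]
contact_force: [-0.4, -0.3, -0.7]
width: 0.348
finger_force: 0.0
```

```bash
python3 - <<'E'
from h import *
T0=np.array([.478,-.182,0]); TR=R.from_euler('z',4.2,degrees=True)
print(bot.get_state()['tool_pos'])
for n in('side','wrist'):
    c=bot.capture(n)
    Q=TR.inv().apply(pts(c,np.ones((384,512),bool))-T0)*1e3; V=c['image'].max(2)[c['z_map']>0]
    m=(abs(Q[:,0])<78)&(abs(Q[:,1])<38)&(Q[:,2]>26)&(Q[:,2]<48); print(n,'upper',m.sum(),rect(Q[m]/1e3),np.percentile(Q[m][:,2],[5,50,95]))
    A=np.c_[Q[m][:,:2],np.ones(m.sum())]; print('plane',np.linalg.lstsq(A,Q[m][:,2],rcond=None)[0])
    m=(abs(Q[:,0])<95)&(abs(Q[:,1])<60)&(abs(Q[:,2]-54)<4); print('rim',rect(Q[m]/1e3))
    g=G.inv().apply(pts(c,np.ones((384,512),bool))-G0)*1e3; k=g[(g[:,2]>53)&(g[:,2]<61)&(g[:,0]>10)&(g[:,0]<85)&(abs(g[:,1])<35)]; print('claw',rect(k/1e3) if len(k)>9 else '')
    if n=='side':cv2.imwrite('pics/s4.png',cv2.resize(c['image'][180:340,150:350],(750,600),interpolation=cv2.INTER_CUBIC))
E
```

```text
[ 0.4328 -0.1825  0.2453]
side upper 725 [ -0.    0.2 155.9  75.2  -0.1] [29.1734 35.294  44.5505]
plane [ 0.0103 -0.0014 35.2269]
rim [  0.    0.9 168.3  95.9   0.1]
claw [50.9  0.8 67.4 58.5 -0.3]
wrist upper 3004 [  6.    1.7 143.2  71.4   0.5] [30.1501 35.0616 42.7468]
plane [ 0.0124 -0.0031 35.104 ]
rim [ -0.1  -2.5 164.9  96.3   0.1]
claw [51.2 -2.7 67.4 58.   0.1]
```

```bash
python3 -c "
from h import *
print(bot.finish_job())"
```

```text
the job is handed in; nothing more can be done
None
```

The job is handed in, with no verdict returned: both links lie stacked flat in the tote, the drag pointer stands level with the brass index in the last close-up, and the claw is back home.

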